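Mount the hand fan in the ratchet clamp on the bedside stool

ROBOT

A 6-joint arm with a two-finger parallel gripper is mounted at the origin on the work surface. World frame = base frame: x ahead of the robot, y to its left, z up, the work surface at z = 0. Lengths are in mm, angles in rad, forces in N, time in s.
With the tool pointing down it reaches from about 350 to 875 mm from the base axis. Payload 4.2 kg.
Tool frame: the origin (TCP) lies between the finger pads; the fingertips stand 25 mm ahead of it and the grasp point (between the pads) lies 6 mm ahead of it; z points along the fingers, y is the line along which they close (so a half turn about z gives the same grasp; the last joint's range is limited). The gripper opens to 85 mm and grips with 20 to 120 N. Pads are 22 mm wide; open, the fingers measure 114 mm over their backs; the gripper's body (76 mm by 85 mm) begins 54 mm behind the grasp point. The pads swing forward as they close: fully open they stand 13 mm farther back than shut.
Start: joints at [1.516, 0.385, 0.008, 0, -1.194, -0.259], TCP at [192.89, 594.469, 256.312] pointing down, gripper open.
Joint ranges: [-3.14, 3.14], [-1.21, 2.06], [-1.07, 1.41], [-3.16, 2.05], [-2.99, -0.16], [-3.1, 3.1]. Speed limits (rad/s): [2.79, 2.79, 3.14, 3.14, 3.14, 3.14].

INTERFACE

Orientations are given as a unit quaternion [x, y, z, w].
In Python, from bench import read_state, get_image, job_done gives the robot as it stands.
- The arm moves only by the tool play_rows, never from a script. Its argument "series" is a list of rows, each a list of 6 numbers: the shift along the world's x, y, z in mm, then the turn, a rotation vector about the world's x, y, z in units of 6 degrees (1.0 is 6 degrees). A call has 1 to 20 rows; each row shifts and turns the commanded pose from where the row before left it; what a row does not reach is not made up. A row lasts 1/12 s, in which the tool goes at most 41.7 mm and 7.16 degrees, less where a joint would pass 70% of its speed; a pose out of reach is approached as far as the arm can. A call is refused whole if a number of a shift passes 41.7 or a number of a turn 1, either way. A call with a gripper value outside its range is refused whole. "gripper" is the opening, from 0 (shut) to 1 (fully open), set as the call begins (left out, the last holds). The fingers move at their own pace and stop on an object; the grip force is fixed at half the most. Time passes only in rows, so rows that do not move let the fingers close. It gives the time, the measured TCP pose, the force, the opening and the grip force at its end, in the units of the state.
- read_state(): the state, without advancing time (a new reading comes with each control period).
- get_image(name): name is "side" or "top" or "wrist"; returns a dict with "image" (400x640x3 uint8, red, green, blue), "fx", "fy", "cx", "cy" (pixels), "eye" and "rotation" of the camera in the world. Camera axes: x right, y down, z forward; pixel columns grow to the right and rows downward; lengths in mm; the calibration is good to about 2 mm. A picture is of the moment at which its call begins. There is no depth.
- job_done(): hands the job in; it is judged then, once.
The state is a dict: "clock": time; "joints": joint angles; "joint_vel": joint speeds; "joint_efforts": joint torques, N m; "position": TCP position; "ee_rot": TCP orientation; "contact_force": force on the tool from outside, world axes, zero at the start; "wrist_torque": the same for the moment, N m; "gripper_width": finger opening in mm; "grasp_force": force on a finger pad.
Only numpy, scipy, OpenCV 4.12 (cv2) and the standard library are available. Lean on these libraries where they do the work, as an engineer would, in place of code of your own. Each camera call takes 0.05 s, during which the arm holds its last target. There are 200 camera calls.

TASK

Mount the hand fan in the ratchet clamp on the stool: throw the weighted catch over so that it stays off the toothed wheel, turn the bar knob all the way back (anticlockwise) until it stops and the jaws are open, and stand the fan upright on the clamp's base between the jaws, its flat head facing squarely along the clamp's front-to-back direction, and let go of it. Then flip the catch back onto the wheel and turn the knob forward (clockwise) two clicks, one click at a time with a pause at each, so that the sprung pad presses the fan's handle against the fixed jaw and the catch holds it when you let go. Do not knock the fan over or shift the pill box, teether, ramekin or funnel.

Things in the scene. Friction and masses are not known exactly. Their poses are not given: they have to be found in the camera images.
- stool: low white plastic stool, fixed, flat top 300 (x) by 520 (y) mm, 100 mm high. Origin under its centre on the floor.
- clamp: grey plastic fan clamp fixed on the stool; origin on the stool's top. x: its front to its back (away from the robot), y: its left, z up. Base plate 6 mm thick, x -86..70, y -150..120 mm. On the left (y 0..120) a wedge, its top sloping up 35 deg to the back: 16 mm high at x=-85, 122 at x=66. On the right the jaw gap; the moving jaw comes out of the wedge towards -y.
- gap (a point): point on the base plate's upper face in the middle of the fully open jaw gap, clamp frame (20,-85,6) mm, axes as the clamp's: stand the fan's foot here. Fixed jaw: face 34 mm to -y, 56 mm long in x. Moving pad (black rubber, 50 mm long in x): face 34 mm to +y when fully open. Both faces span 18 to 54 mm above this point and clear the 12 mm high foot, which may pass under them.
- panel: the wedge's sloping face. Origin on that face at the knob's axis; x up the slope (to the back), y to the clamp's left, z square out of the face, leaning 35 deg from vertical towards the clamp's front. The panel reaches x -52..132, y -60..60 mm. The toothed wheel with the bar knob is centred here; the catch's pivot is at (52, 26) mm.
- knob_grip (a point): point on the knob's axis at the height to grip, 38 mm above the panel. z: along the axis out of the panel. x: along the black grip bar, 46 mm long (x), 16 mm wide (y), reaching 12 to 54 mm above the panel. Axes turn with the knob; x is 0.7 rad anticlockwise of the panel's x at knob 0, along it at knob 0.7. Under the bar: steel toothed wheel, 86 mm across, top 12 mm above the panel.
- knob (a joint): knob angle, rad: 0 = fully back on its stop (gap 68 mm), growing clockwise seen facing the panel, to 1.5. Pad moves 42.5 mm per rad. With the catch on the wheel it turns clockwise only. Catch drops behind a tooth at about 0, 0.50 (first click) and 1.02 (second); go 0.1 past to be sure, it settles back when let go. Friction 0.04 N m, up to 0.25 N m against the fan.
- pawl_post (a point): centre of the catch's steel weight, a round post 16 mm across standing square to the panel, 4 to 38 mm above it; this point is 26 mm above the panel (upper edge of the panel behind it). 55 mm from the catch's pivot. Push the post sideways to flip the catch (under 1 N). Its axes turn with the catch. The rest of the catch is below 13 mm.
- pawl (a joint): catch angle, rad: about 0 = tip fully down between teeth, to 0.3 = riding over a tooth, 1.2 = thrown fully over to the left, on its stop. Unsprung: past about 0.8 its weight makes it fall left, below 0.7 back onto the wheel. The post's place in the panel's frame: (92,-11) mm at 0, (107,26) at 0.75, (102,50) at 1.2. Turning the knob faster than 2 rad/s may kick the catch over.
- pad (a joint): how far the sprung rubber pad is pushed in, in m, 0 = free, at most 0.012. Spring 500 N/m. About 4 to 6 mm after the second click on the fan.
- fan: white hand fan standing loose on the stool. Origin at the centre of its underside, z up. Round foot 46 mm across and 12 mm high, round handle 30 mm across up to 82 mm, on top a flat round head, a disc 70 mm across and 28 mm thick whose axis is the fan's x, centred 110 mm above the origin (top at 145 mm). 160 g. Can be gripped from above on the two flat faces of the head (fingers closing along x).
- pillbox: yellow weekly pill box, 35 x 150 x 24 mm, loose on the stool behind the fan. Leave alone. Origin under its centre.
- teether: ring-shaped teether toy with three knobs, about 85 mm across, 22 mm high, loose on the stool near its front right corner. Leave alone. Origin under its centre.
- ramekin: white ceramic ramekin, 84 mm across, 45 mm high, on the floor tiles right of the stool. Leave alone. Origin under its centre.
- funnel: stainless steel funnel standing mouth down, 90 mm across, 100 mm high, on the floor tiles left of the stool. Leave alone. Origin under its centre.
Things that resemble listed ones, but are neither listed nor needed, are in the scene too. There is more than one size of the fan; the one meant has the size given above.

How it is judged:
By the outcome, as a careful person would: the job done as asked, in the order asked, and still so for the second after the job is handed in, with the robot touching nothing.
It also fails if it takes over 72 s, if anything falls off the work surface, if the arm or the gripper's body presses on something with over 40 N, if the wrist force passes 120 N, or if a joint passes its speed limit or range.

## Working session

There is one attempt and no reset: what is moved stays moved. The work goes in short steps, Python scripts to look and compute and a tool call to move; the robot and the scene stay as the last step left them, time stands still between calls to the robot, and variables do not carry over. Pictures are saved under pics/ and viewed, at most 10 in all, crops included, and the job is handed in when it is done.

Besides the shell and the picture viewer there is one more tool, called after ">>>" by a JSON object that holds its "method" and its "body". play_rows: Moves the arm, as the interface text tells. Its arguments: {"type":"object","properties":{"series":{"type":"array","items":{"type":"array","items":{"type":"number"}}},"gripper":{"type":"number"}},"required":["series"]}

```bash
mkdir -p pics; ls; cat > h.py <<'E'
import numpy as np,cv2
from bench import read_state,get_image,job_done
from scipy.spatial.transform import Rotation as R
def save(n,f,crop=None,s=1):
    d=get_image(n);im=d['image'][:,:,::-1]
    if crop: im=im[crop[1]:crop[3],crop[0]:crop[2]]
    cv2.imwrite(f,cv2.resize(im,None,fx=s,fy=s,interpolation=cv2.INTER_CUBIC));return d
def ray(d,u,v):
    r=np.array(d['rotation']);r=r if r.shape==(3,3) else R.from_quat(r).as_matrix()
    k=r@np.array([(u-d['cx'])/d['fx'],(v-d['cy'])/d['fy'],1]);return np.array(d['eye']),k/np.linalg.norm(k)
def onz(d,u,v,z):
    e,k=ray(d,u,v);return e+k*(z-e[2])/k[2]
def tri(d1,p1,d2,p2):
    a,k=ray(d1,*p1);b,m=ray(d2,*p2)
    t=np.linalg.lstsq(np.c_[k,-m],b-a,rcond=None)[0];P=a+k*t[0];Q=b+m*t[1];return (P+Q)/2,np.linalg.norm(P-Q)
def proj(d,P):
    r=np.array(d['rotation']);r=r if r.shape==(3,3) else R.from_quat(r).as_matrix()
    c=r.T@(np.array(P)-d['eye']);return d['fx']*c[0]/c[2]+d['cx'],d['fy']*c[1]/c[2]+d['cy']
E
python3 - <<'E'
from h import *
import pickle
D={}
for n in('side','top'):
    D[n]=save(n,f'pics/{n}0.png',s=1.25);print(n,D[n]['eye'],D[n]['rotation'],D[n]['fx'])
pickle.dump(D,open('d0.pkl','wb'))
E
```

```text
pics
side [ 113.09912539 -928.96553937 1350.05984544] [ 0.91186147 -0.2074632   0.07560605 -0.34605116] 455.1577920986975
top [ 455.27877322   19.69875398 1392.25315308] [-0.70439239  0.70906267 -0.02846785  0.01584547] 404.5963663016505
```

View pics/top0.png

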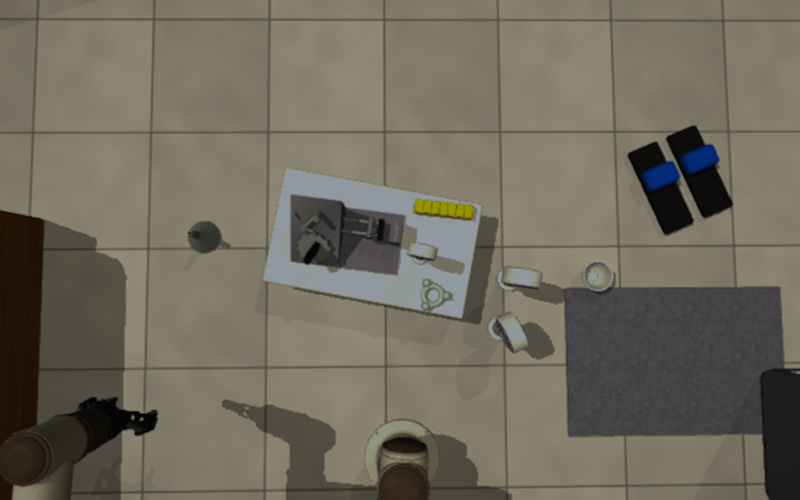

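View pics/side0.png

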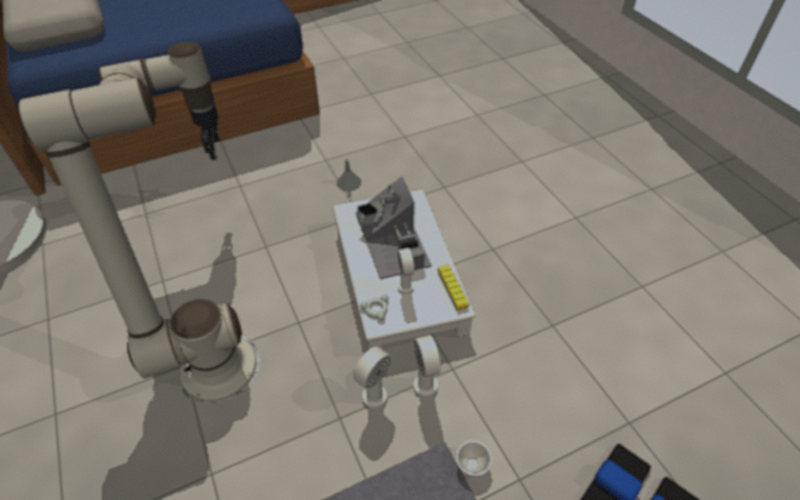

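The candidates for the fan, in top0 pixels, are the fan on the stool at (423,250) and two larger lookalikes on the floor at (520,278) and (508,332). By the description I choose the small one on the stool. Next I'll take a close crop.

```bash
python3 - <<'E'
from h import *
import pickle
D=pickle.load(open('d0.pkl','rb'))
t=D['top']['image'][:,:,::-1][125:265,205:405];s=D['side']['image'][:,:,::-1][130:280,255:385]
t=cv2.resize(t,None,fx=4,fy=4,interpolation=cv2.INTER_CUBIC);cv2.imwrite('pics/topc.png',t)
s=cv2.resize(s,None,fx=4,fy=4,interpolation=cv2.INTER_CUBIC);cv2.imwrite('pics/sidec.png',s)
E
```

```text
(no output)
```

View pics/topc.png

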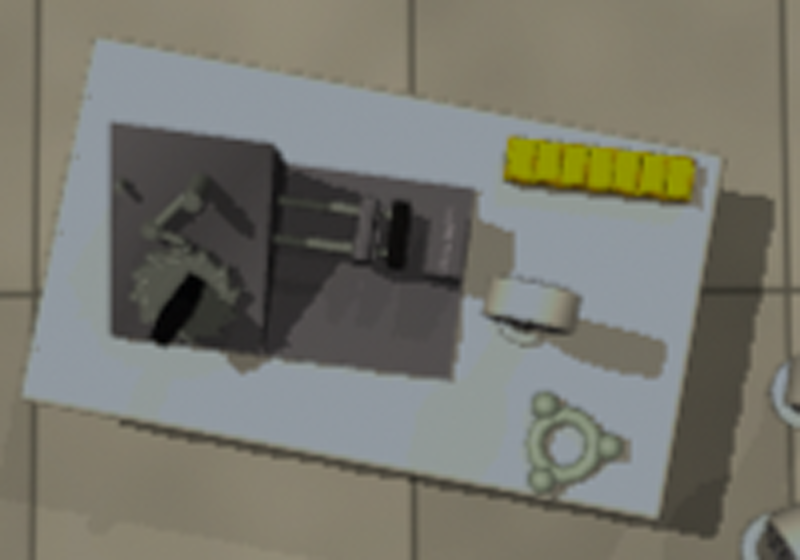

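View pics/sidec.png

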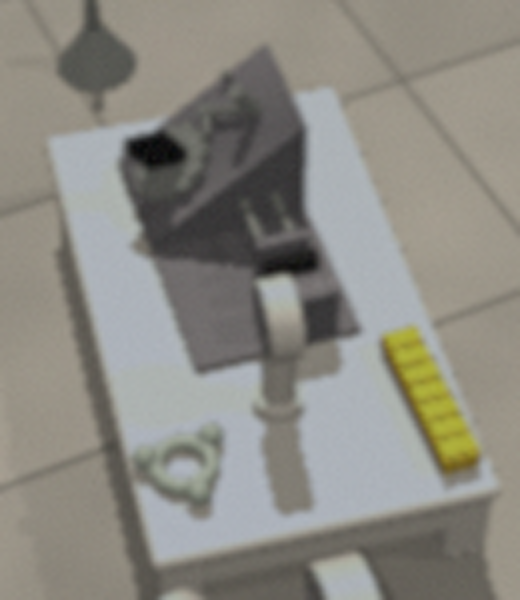

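The crops show the small fan on the stool, at topc (532,303) for the head and sidec (278,405) for the foot. The knob bar is at topc (180,310), the catch lever at (180,215) and the clamp base's right corners at (475,190) and (452,380).

```bash
python3 - <<'E'
from h import *
import pickle
D=pickle.load(open('d0.pkl','rb'));T,S=D['top'],D['side']
t=lambda u,v,z:onz(T,u/4+204.6,v/4+124.6,z)
s=lambda u,v,z:onz(S,u/4+254.6,v/4+129.6,z)
st=[t(*p,100) for p in((97,38),(720,157),(660,518),(25,398))]
c=np.mean(st,0);print('stool',c,np.degrees(np.arctan2(*(st[0]-st[1])[[0,1]])),np.degrees(np.arctan2(*(st[3]-st[2])[[0,1]])),np.linalg.norm(st[0]-st[1]),np.linalg.norm(st[1]-st[2]))
src=np.array([(70,-150),(-86,-150),(66,120),(66,0)]);dst=np.array([t(475,190,106),t(452,380,106),t(112,123,222),t(272,147,222)])[:,:2]
a,b=src-src.mean(0),dst-dst.mean(0)
th=np.arctan2((a[:,0]*b[:,1]-a[:,1]*b[:,0]).sum(),(a*b).sum());r=np.array([[np.cos(th),-np.sin(th)],[np.sin(th),np.cos(th)]])
o=dst.mean(0)-r@src.mean(0);print('clamp',o,np.degrees(th),dst-(src@r.T+o))
print('fan foot side',s(278,405,106),'head top', t(532,303,135),'foot topv',t(521,322,106))
print('tri head',tri(T,(532/4+204.6,303/4+124.6),S,(280/4+254.6,315/4+129.6)))
# head edges in top
print('head front edge',t(488,308,125),t(577,325,125),'back',t(488,285,125),t(580,290,125))
print(read_state()['position'],read_state()['ee_rot'])
E
```

```text
stool [570.22184829  68.27825664 100.        ] 11.141098196152296 11.10158083321078 511.4213740820471 294.17919242113135
clamp [590.28536837 146.18867843] -7.566289742665666 [[-1.19357995  0.40955973]
 [ 1.53997001 -0.71480281]
 [ 0.97228825 -1.25020004]
 [-1.31867831  1.55544313]]
fan foot side [534.6974122  -56.07639956 106.        ] head top [545.68922504 -54.39232004 135.        ] foot topv [532.64841233 -47.18130635 106.        ]
tri head (array([539.78305704, -49.59345917, 215.8627424 ]), np.float64(0.1936771278335397))
head front edge [542.67601311 -20.36499801 125.        ] [528.8766988  -90.18870275 125.        ] back [560.79400792 -20.51003638 125.        ] [556.43668521 -92.86748648 125.        ]
[192.74316213 594.02583197 255.3213313 ] [ 9.87702486e-01 -1.56341881e-01 -1.06552274e-04  1.00249740e-03]
```

>>> {"method": "play_rows", "body": {"series": [[14,-18.6,8,0,0,0.173],[14,-18.6,8,0,0,0.173],[14,-18.6,8,0,0,0.173],[14,-18.6,8,0,0,0.173],[14,-18.6,8,0,0,0.173],[14,-18.6,8,0,0,0.173],[14,-18.6,8,0,0,0.173],[14,-18.6,8,0,0,0.173],[14,-18.6,8,0,0,0.173],[14,-18.6,8,0,0,0.173],[14,-18.6,0,-0.077,-0.578,0],[14,-18.6,0,-0.077,-0.578,0],[14,-18.6,0,-0.077,-0.578,0],[14,-18.6,0,-0.077,-0.578,0],[14,-18.6,0,-0.077,-0.578,0],[14,-18.6,0,-0.077,-0.578,0],[14,-18.6,0,-0.077,-0.578,0],[14,-18.6,0,-0.077,-0.578,0],[14,-18.6,0,-0.077,-0.578,0],[14,-18.6,0,-0.077,-0.578,0]], "gripper": 0}}

```text
clock: 1.77
position: [472.9, 221.9, 336.1]
ee_rot: [0.951, -0.063, 0.301, 0.02]
contact_force: [0.5, -0.6, 1.0]
gripper_width: -0.2
grasp_force: 0.0
```

```bash
python3 - <<'E'
from h import *
import pickle
d=save('wrist','pics/w1.png',s=1.25);pickle.dump(d,open('w1.pkl','wb'))
s=read_state();print(s['clock'],s['joints'],s['position'],R.from_quat(s['ee_rot']).as_matrix().round(3),d['eye'],d['fx'])
E
```

```text
1.8167 [ 0.92684964 -0.03827491 -0.7026972   0.8152221  -0.76417125 -0.05470432] [472.06824289 217.55054055 333.31556347] [[ 0.812 -0.135  0.568]
 [-0.107 -0.991 -0.082]
 [ 0.574  0.006 -0.819]] [469.9076014  223.14598809 477.64167214] 292.30249605247735
```

View pics/w1.png

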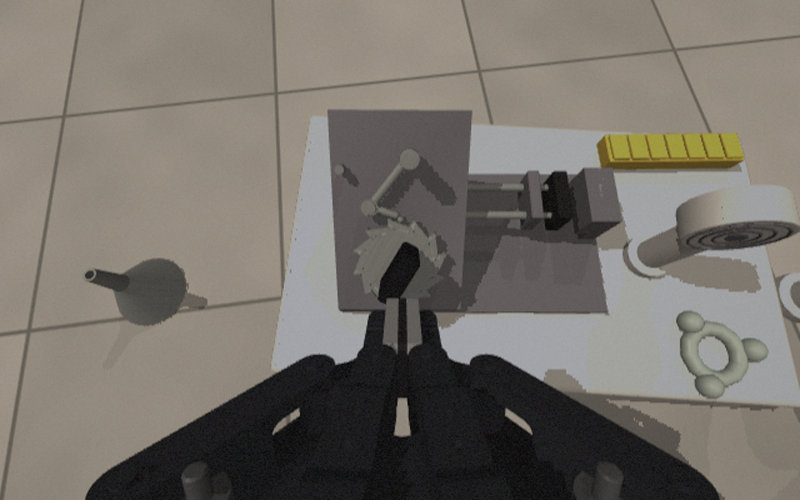

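The wrist view w1 shows the whole clamp. The post top is at (410,159), the bar centre at (400,270), the wedge's back corners at (329,110) and (471,110), and the base's front right corner at (607,313). The fan's foot is at (648,258).

```bash
cat >> h.py <<'E'
def cl(o,th):
    c,s=np.cos(th),np.sin(th);Rc=np.array([[c,-s,0],[s,c,0],[0,0,1]]);O=np.array([o[0],o[1],100.])
    a=np.radians(35);P0=np.array([-85+52*np.cos(a),60,16+52*np.sin(a)])
    Rp=np.array([[np.cos(a),0,-np.sin(a)],[0,1,0],[np.sin(a),0,np.cos(a)]])
    return Rc,O,Rc@Rp,O+Rc@P0
def onplane(d,u,v,p,n):
    e,k=ray(d,u,v);return e+k*((p-e)@n)/(k@n)
E
python3 - <<'E'
from h import *
import pickle
from scipy.optimize import least_squares
w=pickle.load(open('w1.pkl','rb'));D=pickle.load(open('d0.pkl','rb'))
q=lambda u,v:(u/1.25-.1,v/1.25-.1)
f=[((66,120,122),(329,110)),((66,0,122),(471,110)),((-86,-150,6),(607,313)),((-86,120,6),(340,311))]
tp=[((70,-150,6),(475,190)),((-86,-150,6),(452,380)),((66,120,122),(112,123)),((66,0,122),(272,147))]
def res(p,full=False):
    Rc,O,_,_=cl(p[:2],p[2]);r=[]
    for P,u in f: r+=list((np.array(proj(w,O+Rc@P))-q(*u))*1.0)
    for P,u in tp: r+=list(np.array(proj(D['top'],O+Rc@P))-(u[0]/4+204.6,u[1]/4+124.6))
    return np.array(r)
p=least_squares(res,[590,146,-.132]).x;print(p,np.degrees(p[2]),res(p).round(1))
Rc,O,Rp,P0=cl(p[:2],p[2]);n=Rp[:,2]
inp=lambda u,v,h:Rp.T@(onplane(w,*q(u,v),P0+n*h,n)-P0)
print('post',inp(410,159,38),'knob',inp(402,262,54))
a,b=inp(388,294,54),inp(413,246,54);print('bar ends',a,b,np.arctan2((b-a)[1],(b-a)[0]))
g=O+Rc@[20,-85,6];print('P0',P0,'gap',g)
F=onz(w,*q(648,260),106);print('foot',F,'clamp',Rc.T@(F-O))
print('tool in panel', Rp.T@R.from_quat(read_state()['ee_rot']).as_matrix())
print('headtop corners',Rc.T@(onz(w,*q(648,258),100)-O))
np.save('clamp.npy',p)
E
```

```text
[ 5.90653115e+02  1.49205179e+02 -1.37708263e-01] -7.890102284301655 [-1.2 -0.7  1.4 -0.2  1.2  0.1  0.1  0.4 -0.7 -0.2 -1.4  0.6 -1.3 -0.
 -0.4 -0.6]
post [95.58607175 -8.01842564 38.        ] knob [18.16229292 -2.37487763 54.        ]
bar ends [-9.42151832  8.78352517 54.        ] [ 31.3823056 -10.7994243  54.       ] -0.4474624892000588
P0 [556.88685872 214.45812619 145.82597469] gap [598.79553664  62.26438905 106.        ]
foot [533.00995277 -44.92586825 106.        ] clamp [ -30.44842946 -200.2061208     6.        ]
tool in panel [[ 9.99985342e-01  5.35694987e-03  7.87290030e-04]
 [ 5.35928187e-03 -9.99981168e-01 -2.99041315e-03]
 [ 7.71255711e-04  2.99458863e-03 -9.99995219e-01]]
headtop corners [ -26.63536826 -204.77441426    0.        ]
```

```bash
cat >> h.py <<'E'
def frames():
    p=np.load('clamp.npy');return cl(p[:2],p[2])
def plan(*pts,frame='panel'):
    Rc,O,Rp,P0=frames();A,B=(Rp,P0) if frame=='panel' else (Rc,O)
    s=read_state();x=np.array(s['position']);print('now',(A.T@(x-B)).round(1),x.round(1),'t',s['clock'])
    for t in pts:
        y=B+A@np.array(t,float);print(t,'delta',(y-x).round(1),'len',np.linalg.norm(y-x).round(0));x=y
E
python3 - <<'E'
from h import *
plan((99,-50,80),(99,-50,48),(99,22,48),(99,22,100))
E
```

```text
now [ 38.4  -8.6 202. ] [472.1 217.6 333.3] t 1.8167
(99, -50, 80) delta [112.8 -57.5 -65.2] len 142.0
(99, -50, 48) delta [ 18.2  -2.5 -26.2] len 32.0
(99, 22, 48) delta [ 9.9 71.3  0. ] len 72.0
(99, 22, 100) delta [-29.5   4.1  42.6] len 52.0
```

>>> {"method": "play_rows", "body": {"series": [[18.8,-9.6,-10.9,0,0,0],[18.8,-9.6,-10.9,0,0,0],[18.8,-9.6,-10.9,0,0,0],[18.8,-9.6,-10.9,0,0,0],[18.8,-9.6,-10.9,0,0,0],[18.8,-9.6,-10.9,0,0,0],[9.1,-1.2,-13.1,0,0,0],[9.1,-1.2,-13.1,0,0,0],[0,0,0,0,0,0],[0,0,0,0,0,0]]}}

```text
clock: 2.65
position: [604.0, 161.6, 243.8]
ee_rot: [0.952, -0.064, 0.299, 0.021]
contact_force: [-0.3, 0.0, 0.7]
gripper_width: -0.3
grasp_force: 0.0
```

>>> {"method": "play_rows", "body": {"series": [[1,7.1,0,0,0,0],[1,7.1,0,0,0,0],[1,7.1,0,0,0,0],[1,7.1,0,0,0,0],[1,7.1,0,0,0,0],[1,7.1,0,0,0,0],[1,7.1,0,0,0,0],[1,7.1,0,0,0,0],[1,7.1,0,0,0,0],[1,7.1,0,0,0,0],[0,0,0,0,0,0],[0,0,0,0,0,0],[0,0,0,0,0,0]]}}

```text
clock: 3.73
position: [613.9, 233.5, 244.6]
ee_rot: [0.952, -0.063, 0.3, 0.02]
contact_force: [-0.1, -0.2, 0.0]
gripper_width: -0.2
grasp_force: 0.0
```

```bash
python3 - <<'E'
from h import *
plan((99,22,100),(0,0,80),(0,0,32))
import pickle
d=save('wrist','pics/w2.png',s=1.25);pickle.dump(d,open('w2.pkl','wb'))
E
```

```text
now [100.7  26.7  50. ] [613.9 233.5 244.6] t 3.7333
(99, 22, 100) delta [-30.4  -0.5  39.9] len 50.0
(0, 0, 80) delta [-72.  -12.2 -73.2] len 103.0
(0, 0, 32) delta [ 27.3  -3.8 -39.3] len 48.0
```

View pics/w2.png

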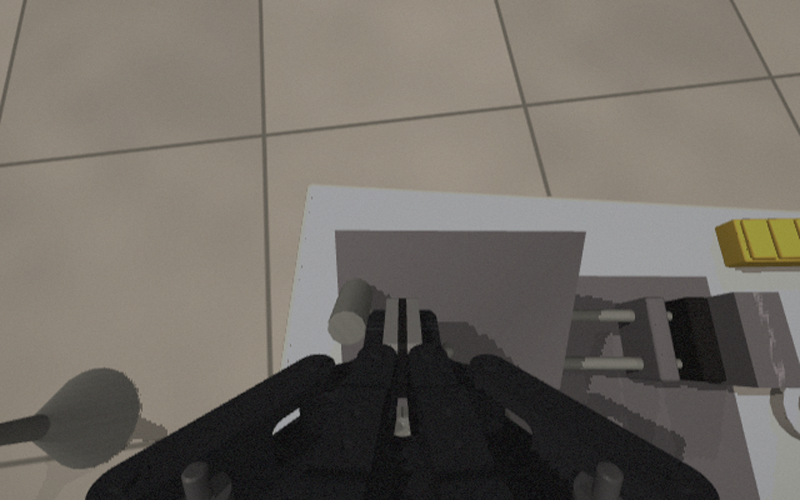

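The post now stands over on the left, at w2 (350,325), so the catch is thrown. Next is the knob.

>>> {"method": "play_rows", "body": {"series": [[-15.2,0,20,0,0,0],[-15.2,0,20,0,0,0],[-12,-2,-12.2,0.362,-0.05,-0.522],[-12,-2,-12.2,0.362,-0.05,-0.522],[-12,-2,-12.2,0.362,-0.05,-0.522],[-12,-2,-12.2,0.362,-0.05,-0.522],[-12,-2,-12.2,0.362,-0.05,-0.522],[-12,-2,-12.2,0.362,-0.05,-0.522],[0,0,0,0,0,0],[0,0,0,0,0,0],[0,0,0,0,0,0]], "gripper": 0.7}}

```text
clock: 4.7
position: [512.5, 221.6, 212.7]
ee_rot: [0.92, -0.251, 0.299, -0.041]
contact_force: [0.5, 0.0, -0.2]
gripper_width: 60.3
grasp_force: 0.0
```

```bash
python3 - <<'E'
from h import *
plan((0,0,44))
import pickle
d=save('wrist','pics/w3.png',s=1.25);pickle.dump(d,open('w3.pkl','wb'))
T=frames()[2].T@R.from_quat(read_state()['ee_rot']).as_matrix();print(T.round(3),read_state()['joints'])
E
```

```text
now [ 1.5  1.  80.5] [512.5 221.6 212.7] t 4.7
(0, 0, 44) delta [ 19.4  -3.7 -30.8] len 37.0
[[ 0.922 -0.386  0.002]
 [-0.386 -0.922  0.004]
 [ 0.001 -0.005 -1.   ]] [ 0.65253131  0.1440827  -0.89607587  1.41909846 -0.42338087 -0.91959499]
```

View pics/w3.png

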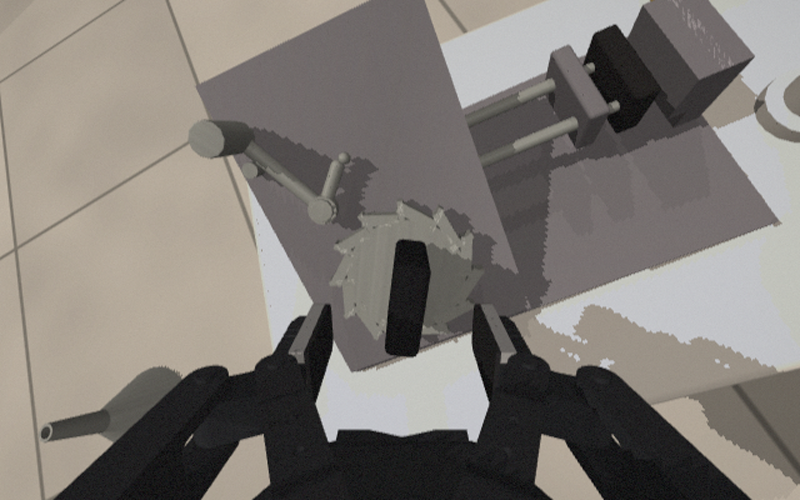

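>>> {"method": "play_rows", "body": {"series": [[4.8,-0.9,-7.7,0,0,0],[4.8,-0.9,-7.7,0,0,0],[4.8,-0.9,-7.7,0,0,0],[4.8,-0.9,-7.7,0,0,0],[0,0,0,0,0,0],[0,0,0,0,0,0]]}}

```text
clock: 5.25
position: [531.7, 217.7, 181.1]
ee_rot: [0.92, -0.252, 0.299, -0.04]
contact_force: [-0.7, 0.2, -0.3]
gripper_width: 59.8
grasp_force: 0.0
```

>>> {"method": "play_rows", "body": {"series": [[0,0,0,0,0,0],[0,0,0,0,0,0],[0,0,0,0,0,0],[0,0,0,0,0,0],[0,0,0,0,0,0],[0,0,0,0,0,0],[0,0,0,0,0,0],[0,0,0,0,0,0]], "gripper": 0}}

```text
clock: 5.92
position: [530.8, 218.1, 181.7]
ee_rot: [0.92, -0.251, 0.299, -0.041]
contact_force: [-3.4, -1.6, 4.4]
gripper_width: 15.2
grasp_force: 61.8
```

```bash
python3 - <<'E'
from h import *
plan((0,0,44))
s=read_state();T=frames()[2].T@R.from_quat(s['ee_rot']).as_matrix();print(T.round(3),s['joints'],s['contact_force'],s['wrist_torque'])
E
```

```text
now [-1.   0.  44.5] [530.8 218.1 181.7] t 5.9167
(0, 0, 44) delta [ 1.1 -0.2  0.2] len 1.0
[[ 0.923 -0.386  0.002]
 [-0.386 -0.923  0.004]
 [ 0.001 -0.004 -1.   ]] [ 0.51295795  0.20697596 -0.90680127  1.72034841 -0.35722078 -1.11180623] [-3.43206756 -1.64669956  4.44144449] [-0.22850554  1.2449546  -0.2139609 ]
```

>>> {"method": "play_rows", "body": {"series": [[0,0,0,-0.426,0.059,0.614],[0,0,0,-0.426,0.059,0.614],[0,0,0,-0.426,0.059,0.614],[0,0,0,-0.426,0.059,0.614],[0,0,0,-0.426,0.059,0.614],[0,0,0,-0.426,0.059,0.614],[0,0,0,-0.426,0.059,0.614],[0,0,0,-0.426,0.059,0.614],[0,0,0,-0.426,0.059,0.614],[0,0,0,-0.426,0.059,0.614],[0,0,0,-0.426,0.059,0.614],[0,0,0,-0.426,0.059,0.614],[0,0,0,-0.426,0.059,0.614],[0,0,0,0,0,0],[0,0,0,0,0,0],[0,0,0,0,0,0]]}}

```text
clock: 7.25
position: [530.8, 216.5, 181.8]
ee_rot: [0.926, 0.229, 0.28, 0.112]
contact_force: [-6.2, -3.9, 8.1]
gripper_width: 15.3
grasp_force: 62.4
```

```bash
cat > st.py <<'E'
from h import *
plan((0,0,44))
s=read_state();Rp=frames()[2];T=Rp.T@R.from_quat(s['ee_rot']).as_matrix();print('roll',np.arctan2(T[1,0],T[0,0]),T[:,2].round(3),'axial torque',np.array(s['wrist_torque'])@Rp[:,2],np.round(s['joints'],2),np.round(s['contact_force'],1),s['gripper_width'],s['grasp_force'])
E
python3 st.py
```

```text
now [-0.8 -1.6 44.5] [530.8 216.5 181.8] t 7.25
(0, 0, 44) delta [1.1 1.4 0.1] len 2.0
roll 0.6227908793688234 [ 0.001 -0.    -1.   ] axial torque 0.05388286376419307 [ 0.52  0.21 -0.91  1.7  -0.36 -0.08] [-6.2 -3.9  8.1] 15.327066571200161 62.39435434341431
```

>>> {"method": "play_rows", "body": {"series": [[0,0,0,-0.3,0.04,0.43],[0,0,0,-0.3,0.04,0.43],[0,0,0,-0.3,0.04,0.43],[0,0,0,0,0,0],[0,0,0,0,0,0],[0,0,0,0,0,0]]}}

```text
clock: 7.75
position: [531.1, 216.5, 182.1]
ee_rot: [0.906, 0.299, 0.27, 0.132]
contact_force: [-7.6, -2.3, 7.7]
gripper_width: 15.3
grasp_force: 100.7
```

```bash
python3 st.py
```

```text
now [-0.4 -1.5 44.5] [531.1 216.5 182.1] t 7.75
(0, 0, 44) delta [ 0.8  1.4 -0.2] len 2.0
roll 0.7760835780773188 [-0.     0.001 -1.   ] axial torque -2.3000526455805463 [ 0.52  0.21 -0.91  1.7  -0.36  0.08] [-7.6 -2.3  7.7] 15.259186306690484 100.73000008240342
```

```bash
python3 - <<'E'
from h import *
Rc,O,Rp,P0=frames()
M=np.c_[Rc[:,1],Rc[:,0],[0,0,-1]]
C=R.from_quat(read_state()['ee_rot']).as_matrix()
v=R.from_matrix(M@C.T).as_rotvec();print(np.degrees(v)/6, np.degrees(np.linalg.norm(v))/6)
plan((0,0,120));print(P0+Rp[:,2]*120)
w=pickle=None
E
```

```text
[-1.54127704  5.78048488  7.34505233] 9.473084719600495
now [-0.4 -1.5 44.5] [531.1 216.5 182.1] t 7.75
(0, 0, 120) delta [-42.4   7.4  62. ] len 75.0
[488.70927894 223.90654316 244.12422   ]
```

>>> {"method": "play_rows", "body": {"series": [[0,0,0,0,0,0],[0,0,0,0,0,0],[0,0,0,0,0,0],[0,0,0,0,0,0],[-10.6,1.8,15.5,0,0,0],[-10.6,1.8,15.5,0,0,0],[-10.6,1.8,15.5,0,0,0],[-10.6,1.8,15.5,0,0,0]], "gripper": 0.7}}

```text
clock: 8.42
position: [487.5, 225.0, 242.5]
ee_rot: [0.904, 0.306, 0.268, 0.134]
contact_force: [0.3, -0.3, 0.7]
gripper_width: 59.4
grasp_force: 0.0
```

>>> {"method": "play_rows", "body": {"series": [[2.9,-19.6,8.3,-0.11,0.413,0.525],[2.9,-19.6,8.3,-0.11,0.413,0.525],[2.9,-19.6,8.3,-0.11,0.413,0.525],[2.9,-19.6,8.3,-0.11,0.413,0.525],[2.9,-19.6,8.3,-0.11,0.413,0.525],[2.9,-19.6,8.3,-0.11,0.413,0.525],[2.9,-19.6,8.3,-0.11,0.413,0.525],[2.9,-19.6,8.3,-0.11,0.413,0.525],[2.9,-19.6,8.3,-0.11,0.413,0.525],[2.9,-19.6,8.3,-0.11,0.413,0.525],[2.9,-19.6,8.3,-0.11,0.413,0.525],[2.9,-19.6,8.3,-0.11,0.413,0.525],[2.9,-19.6,8.3,-0.11,0.413,0.525],[2.9,-19.6,8.3,-0.11,0.413,0.525],[0,0,0,0,0,0],[0,0,0,0,0,0],[0,0,0,0,0,0]], "gripper": 1}}

```text
clock: 9.83
position: [527.3, -25.5, 348.2]
ee_rot: [0.774, 0.632, 0.026, 0.018]
contact_force: [-0.5, -0.2, -0.2]
gripper_width: 85.3
grasp_force: 0.0
```

```bash
python3 - <<'E'
from h import *
import pickle
d=save('wrist','pics/w4.png',s=1.25);pickle.dump(d,open('w4.pkl','wb'));s=read_state()
print(s['clock'],s['position'],frames()[0].T@R.from_quat(s['ee_rot']).as_matrix(),s['joints'],d['eye'])
E
```

```text
9.8833 [527.13965474 -25.30411693 348.3252362 ] [[ 0.06222979  0.9962077   0.06080846]
 [ 0.99791327 -0.06315618  0.01343141]
 [ 0.0172209   0.05984574 -0.99805908]] [ 0.26589394  0.13402251 -0.10976172  0.01208747 -1.26579308  2.67191847] [535.50426394  52.72310258 466.52648425]
```

View pics/w4.png

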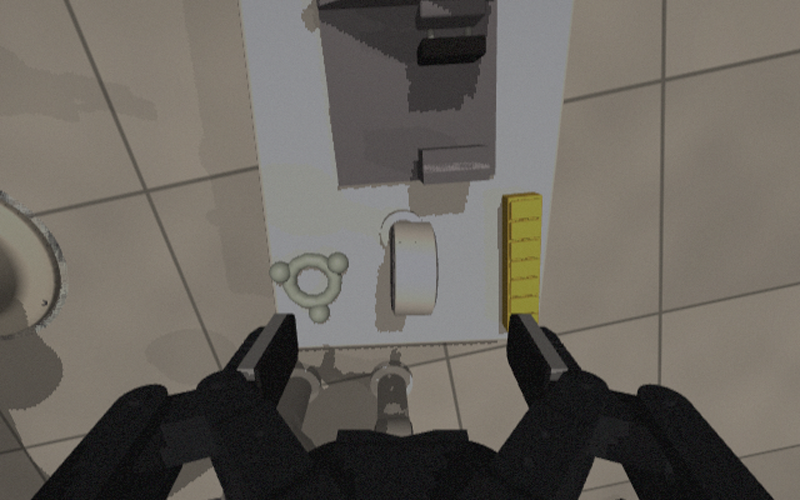

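w4 shows the fan head at (391–438, 222–316) and its foot's near edge at (402,211). The base's right edge runs from (339,187) to (496,183), and the gap is now open.

```bash
python3 - <<'E'
from h import *
import pickle
d=pickle.load(open('w4.pkl','rb'));q=lambda u,v:(u/1.25-.1,v/1.25-.1)
Rc,O,Rp,P0=frames()
C=lambda P:Rc.T@(P-O)
print('corners',C(onz(d,*q(339,187),106)),C(onz(d,*q(496,183),106)))
e,k1=ray(d,*q(414.5,222));_,k2=ray(d,*q(414.5,316));k=k1+k2
c=e+k*(210-e[2])/k[2];print('head c',c,C(c))
a,b=C(onz(d,*q(414,240),240)),C(onz(d,*q(414.5,300),235));print('head line',a,b,'yaw rel clamp deg',-np.degrees(np.arctan2((a-b)[0],(a-b)[1])))
f=C(onz(d,*q(380,232),112));g=C(onz(d,*q(402,210),112));print('foot left edge (x-23)',f,'near edge (y+23)',g)
g=d['image'][:,:,:].astype(int)
for v in (186,192,200,210,220,235,245): print(v,g[v,300:362].sum(1)//3)
E
```

```text
corners [ -84.27591227 -150.41032668    6.        ] [  71.14047969 -157.69087536    6.        ]
head c [540.45998348 -47.45323848 210.        ] [ -22.72198597 -201.68687359  110.        ]
head line [ -24.16201873 -170.38205896  140.        ] [ -25.79933418 -215.39757976  135.        ] yaw rel clamp deg -2.0830577317025276
foot left edge (x-23) [ -48.05851323 -197.26270011   12.        ] near edge (y+23) [ -24.61396556 -176.60551841   12.        ]
186 [140 141 139 119 124 141 139 141 141 137 140  76  51  40  57  84 127 129
 130 131 128 126 131 129 129 128 128 129 125 127 128 127 127 127 126 127
 128 124 125 126 128 126 126 127 126 125 124  99 142 142 143 143 144 143
 142 141 145 144 144 142 143 142]
192 [141 141 141 143  97 109 140 139 140 141 120  91  45  34  68  61 138 139
 137 136 137 138 137 139 136 138 138 136 139 137 139 138 135 138 137 136
 137 134 138 135 139 134 137 135 134 137 135 129  80 145 141 141 143 143
 144 146 143 144 143 144 141 143]
200 [142 144 142 142 145 144 144 142 103 106 108 107  50  36  73  55 126 145
 145 144 142 143 139 144 143 145 144 142 142 141 142 142 1
[... 449 characters left out ...]
15 143
 147 144 145 144 146 145 143 145 144 146 145 143 143 143 143 145 143 143
 145 146 145 142 142 143 142 142 143 144 142 142 143  98  96 142 144 143
 142 142 144 144 142 145 142 144]
235 [106 108 106 107 106 106 106 106 108 107 107 103  71  36  68  54 112 140
 140 139 140 140 142 139 140 140 138 141 143 140 144 140 142 142 141 143
 141 140 141 141 141 141 142 142 143 141 143 140 114  81 142 142 143 144
 144 145 142 143 144 143 143 146]
245 [109 106 107 107 106 105 105 106 107 107 106 108 107  44  60  57 113 124
 125 126 123 126 126 126 126 127 127 128 129 129 127 127 129 130 128 127
 128 129 127 129 128 131 130 131 132 131 128 115 144 144 144 142 144 142
 141 142 143 142 144 142 140 143]
```

```bash
cat > fit.py <<'E'
from h import *
import pickle
from scipy.optimize import least_squares
from scipy.ndimage import map_coordinates
I=[pickle.load(open(f,'rb')) for f in('w1.pkl','w3.pkl','w4.pkl')]+[pickle.load(open('d0.pkl','rb'))['top']]
E=[((-80,-150,6),(64,-150,6)),((-86,-145,6),(-86,-10,6)),((66,5,122),(66,115,122)),((-80,120,19.5),(60,120,117.8))]
def obs(p,W):
    Rc,O,_,_=cl(p[:2],p[2]);o=[]
    for i,d in enumerate(I):
        g=cv2.GaussianBlur(d['image'].astype(np.float32).mean(2),(0,0),.7)
        for j,(A,B) in enumerate(E):
            A,B=map(np.array,(A,B));t=(B-A)/np.linalg.norm(B-A)
            for s in np.linspace(0,1,15):
                X=A+(B-A)*s;u=np.array(proj(d,O+Rc@X));u2=np.array(proj(d,O+Rc@(X+t)))
                if not(8<u[0]<632 and 8<u[1]<392):continue
                n=(u2-u)/np.linalg.norm(u2-u);n=np.array([-n[1],n[0]])
                k=np.arange(-W,W+.1,.25);P=u+k[:,None]*n
                v=np.gradient(map_coordinates(g,[P[:,1],P[:,0]],order=1))
                m=abs(v).argmax()
                if abs(v[m])>3:o.append((i,j,X,P[m],n))
    return o
p=np.load('clamp.npy')
for W in(6,4,3):
    o=obs(p,W)
    def res(p):
        Rc,O,_,_=cl(p[:2],p[2]);return np.array([(np.array(proj(I[i],O+Rc@X))-u)@n for i,j,X,u,n in o])
    p=least_squares(res,p,loss='soft_l1',f_scale=.5).x;r=res(p)
    print(p,np.degrees(p[2]),len(o))
for i in range(4):
    print(i,[(sum(1 for a in o if a[:2]==(i,j)),np.round(np.median([x for x,a in zip(r,o) if a[:2]==(i,j)] or [np.nan]),2)) for j in range(4)])
np.save('clamp2.npy',p)
E
python3 fit.py; python3 - <<'E'
from h import *
import pickle
d=pickle.load(open('w4.pkl','rb'));q=lambda u,v:(u/1.25-.1,v/1.25-.1)
for a,b in (((300,347),(480,342)),((339,187),(420,185))):
    x=onz(d,*q(*b),100)-onz(d,*q(*a),100);print(np.degrees(np.arctan2(x[1],x[0])))
E
```

```text
[ 5.90702804e+02  1.49557342e+02 -1.34936099e-01] -7.731268999297333 192
[ 5.90664125e+02  1.49535295e+02 -1.34919852e-01] -7.730338074667815 192
[ 5.90675052e+02  1.49520916e+02 -1.35068088e-01] -7.738831363268478 192
0 [(13, np.float64(0.51)), (15, np.float64(0.49)), (15, np.float64(0.01)), (15, np.float64(0.26))]
1 [(8, np.float64(1.26)), (15, np.float64(0.24)), (11, np.float64(0.28)), (15, np.float64(-0.22))]
2 [(11, np.float64(-2.24)), (14, np.float64(-0.62)), (0, np.float64(nan)), (0, np.float64(nan))]
3 [(15, np.float64(-1.25)), (15, np.float64(-0.0)), (15, np.float64(-0.49)), (15, np.float64(-1.25))]
-11.915818126443124
-10.61737300050102
```

```bash
cp clamp2.npy clamp.npy; cat >> h.py <<'E'
def rot(M):
    C=R.from_quat(read_state()['ee_rot']).as_matrix();v=np.degrees(R.from_matrix(M@C.T).as_rotvec())/6;print('rot units',v.round(3))
def Mdown():
    Rc=frames()[0];return np.c_[Rc[:,1],Rc[:,0],[0,0,-1]]
E
python3 - <<'E'
from h import *
rot(Mdown());plan((-24,-200,165),(-24,-200,123),(-24,-200,203),(20,-85,203),frame='c')
E
```

```text
rot units [-0.067  0.591  0.625]
now [ -39.4 -181.8  248.3] [527.1 -25.3 348.3] t 9.8833
(-24, -200, 165) delta [ 12.8 -20.1 -83.3] len 87.0
(-24, -200, 123) delta [  0.   0. -42.] len 42.0
(-24, -200, 203) delta [ 0.  0. 80.] len 80.0
(20, -85, 203) delta [ 59.1 108.    0. ] len 123.0
```

>>> {"method": "play_rows", "body": {"series": [[3.2,-5,-15,-0.011,0.1,0.104],[3.2,-5,-15,-0.011,0.1,0.104],[3.2,-5,-15,-0.011,0.1,0.104],[3.2,-5,-15,-0.011,0.1,0.104],[0,0,-15,-0.011,0.1,0.104],[0,0,-8,-0.011,0.1,0.104],[0,0,0,0,0,0],[0,0,0,0,0,0]]}}

```text
clock: 10.55
position: [540.7, -45.9, 265.6]
ee_rot: [0.753, 0.658, -0.001, -0.0]
contact_force: [0.4, 0.4, 0.6]
gripper_width: 85.6
grasp_force: 0.0
```

```bash
python3 - <<'E'
from h import *
rot(Mdown());plan((-24,-200,165),(-24,-200,123),frame='c')
s=read_state();print(s['joints'])
import pickle
d=save('wrist','pics/w5.png',s=1.25);pickle.dump(d,open('w5.pkl','wb'))
E
```

```text
rot units [ 0.006 -0.008  0.001]
now [ -23.2 -200.4  165.6] [540.7 -45.9 265.6] t 10.55
(-24, -200, 165) delta [-0.7  0.5 -0.6] len 1.0
(-24, -200, 123) delta [  0.   0. -42.] len 42.0
[ 2.14475115e-01  2.38246422e-01 -1.80042903e-01  4.41275470e-04
 -1.15342911e+00  2.79175191e+00]
```

View pics/w5.png

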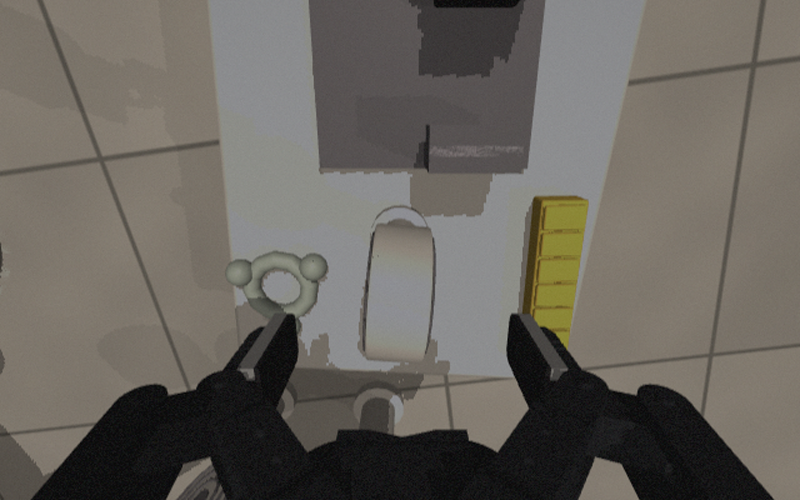

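w5 shows the fan head midline running from (404,225) to (395,358), between the open fingers and yawed a few degrees.

```bash
python3 - <<'E'
from h import *
import pickle
d=pickle.load(open('w5.pkl','rb'));q=lambda u,v:(u/1.25-.1,v/1.25-.1)
Rc,O,Rp,P0=frames();C=lambda P:Rc.T@(P-O)
a,b=C(onz(d,*q(403,250),240)),C(onz(d,*q(396.5,345),240));print(a,b,-np.degrees(np.arctan2((a-b)[0],(a-b)[1])))
a,b=C(onz(d,*q(372,228),220)),C(onz(d,*q(364,350),220));print('left edge',-np.degrees(np.arctan2((a-b)[0],(a-b)[1])))
a,b=C(onz(d,*q(434,235),220)),C(onz(d,*q(430,350),220));print('right edge',-np.degrees(np.arctan2((a-b)[0],(a-b)[1])))
e,k1=ray(d,*q(404,222));_,k2=ray(d,*q(395,361));k=k1/np.linalg.norm(k1)+k2;c=e+k*(210-e[2])/k[2];print('head c',C(c))
a,b=C(onz(d,*q(320,171),106)),C(onz(d,*q(527,174),106));print('base corners',a,b)
E
```

```text
[ -23.25449368 -168.42415969  140.        ] [ -26.13641619 -213.65422322  140.        ] -3.6457848984661942
left edge -5.0558694013907335
right edge -0.3484013692696998
head c [ -24.9018565  -200.44421537  110.        ]
base corners [ -84.94109547 -151.68570701    6.        ] [  69.94279484 -153.87009788    6.        ]
```

>>> {"method": "play_rows", "body": {"series": [[-0.5,0.5,-11,0,0,-0.12],[-0.5,0.5,-11,0,0,-0.12],[-0.4,0.2,-11,0,0,-0.12],[0,0,-9.6,0,0,-0.12],[0,0,0,0,0,0],[0,0,0,0,0,0]]}}

```text
clock: 11.1
position: [539.3, -44.6, 224.0]
ee_rot: [0.769, 0.639, 0.0, 0.0]
contact_force: [0.3, 0.1, 0.3]
gripper_width: 85.6
grasp_force: 0.0
```

>>> {"method": "play_rows", "body": {"series": [[0,0,0,0,0,0],[0,0,0,0,0,0],[0,0,0,0,0,0],[0,0,0,0,0,0],[0,0,0,0,0,0],[0,0,0,0,0,0],[0,0,0,0,0,0],[0,0,0,0,0,0],[0,0,0,0,0,0]], "gripper": 0.2}}

```text
clock: 11.85
position: [539.4, -44.7, 224.1]
ee_rot: [0.77, 0.639, 0.0, 0.0]
contact_force: [-0.2, 0.2, 3.5]
gripper_width: 27.6
grasp_force: 58.8
```

```bash
python3 - <<'E'
from h import *
rot(Mdown());plan((-24,-200,203),(20,-87,203),(20,-87,131),frame='c')
s=read_state();print(s['joints'],s['contact_force'],s['gripper_width'],s['grasp_force'])
E
```

```text
rot units [0.    0.013 0.481]
now [ -24.6 -199.3  124.1] [539.4 -44.7 224.1] t 11.85
(-24, -200, 203) delta [ 0.5 -0.8 78.9] len 79.0
(20, -87, 203) delta [ 58.8 106.    0. ] len 121.0
(20, -87, 131) delta [  0.   0. -72.] len 72.0
[ 2.17304584e-01  2.68857461e-01 -2.48121884e-01  4.27836513e-04
 -1.05251480e+00  2.73867094e+00] [-0.23265335  0.22504828  3.53863813] 27.6230553270677 58.84624421596527
```

>>> {"method": "play_rows", "body": {"series": [[0,0,10,0,0,0],[0,0,15,0,0,0],[0,0,15,0,0,0],[0,0,15,0,0,0],[0,0,15,0,0,0],[0,0,10,0,0,0],[3.8,6.2,0,0,0,0.048],[6.4,11.6,0,0,0,0.048],[6.4,11.6,0,0,0,0.048],[6.4,11.6,0,0,0,0.048],[6.4,11.6,0,0,0,0.048],[6.4,11.6,0,0,0,0.048],[6.4,11.6,0,0,0,0.048],[6.4,11.6,0,0,0,0.048],[6.4,11.6,0,0,0,0.048],[4,6.2,0,0,0,0.048],[0,0,0,0,0,0],[0,0,0,0,0,0],[0,0,0,0,0,0]]}}

```text
clock: 13.43
position: [597.9, 60.2, 303.6]
ee_rot: [0.753, 0.658, -0.0, 0.0]
contact_force: [-0.1, 0.4, -1.2]
gripper_width: 27.6
grasp_force: 58.8
```

```bash
python3 - <<'E'
from h import *
rot(Mdown());plan((20,-87,131),frame='c')
import pickle
D={n:get_image(n) for n in('side','top','wrist')};pickle.dump(D,open('d1.pkl','wb'))
a=D['side']['image'][:,:,::-1][140:260,270:380];a=cv2.resize(a,(400,436),interpolation=cv2.INTER_CUBIC)
b=cv2.resize(D['wrist']['image'][0:230,170:400,::-1],(400,400))
b=cv2.copyMakeBorder(b,0,36,0,0,0);cv2.imwrite('pics/m1.png',np.hstack([a,b]))
s=read_state();print(s['joints'],s['contact_force'],s['gripper_width'])
E
```

```text
rot units [0.002 0.001 0.006]
now [ 19.2 -87.5 203.6] [597.9  60.2 303.6] t 13.4333
(20, -87, 131) delta [  0.8   0.4 -72.6] len 73.0
[ 3.69199031e-01  3.15028858e-01  2.37490849e-02  1.70064082e-04
 -1.27885837e+00  2.63625948e+00] [ 0.07528769  1.2373997  -1.84578271] 27.35499544106184
```

View pics/m1.png

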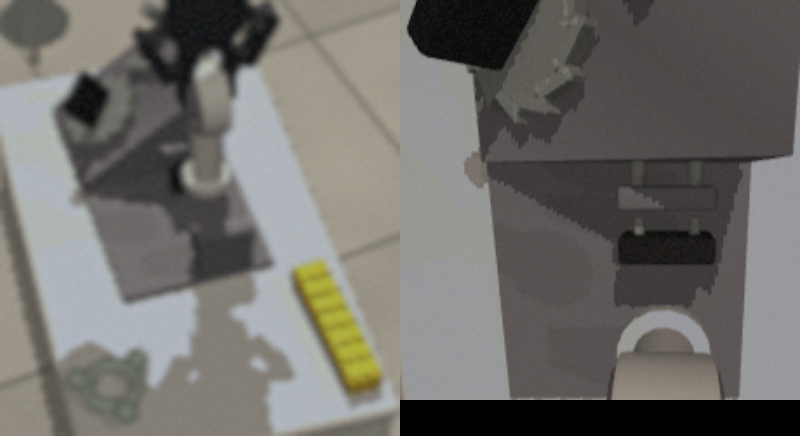

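m1 shows the fan hanging upright, its foot rim at (664,310) in line with the pad at (667,247). I'll check the foot's y and then lower it.

```bash
python3 - <<'E'
from h import *
import pickle
w=pickle.load(open('d1.pkl','rb'))['wrist'];Rc,O,_,_=frames()
q=lambda u,v:((u-400)*.575+170,v*.575)
for z in(191.5,):print('foot near rim',Rc.T@(onz(w,*q(664,310),z)-O))
print('pad upper edge',Rc.T@(onz(w,*q(620,237),160)-O),Rc.T@(onz(w,*q(715,237),160)-O))
print('foot sides',Rc.T@(onz(w,*q(617,350),191.5)-O),Rc.T@(onz(w,*q(711,350),191.5)-O))
E
```

```text
foot near rim [ 19.17154937 -66.7394557   91.5       ]
pad upper edge [ -3.02339151 -36.76357689  60.        ] [ 45.07475656 -36.80353491  60.        ]
foot sides [ -3.27395579 -86.40618973  91.5       ] [ 41.60770667 -86.45528527  91.5       ]
```

>>> {"method": "play_rows", "body": {"series": [[0.2,0.1,-12,0,0,0],[0.2,0.1,-14,0,0,0],[0.2,0.1,-14,0,0,0],[0.2,0.1,-12,0,0,0],[0,0,-9,0,0,0],[0,0,-6,0,0,0],[0,0,0,0,0,0],[0,0,0,0,0,0]]}}

```text
clock: 14.25
position: [599.2, 60.8, 236.9]
ee_rot: [0.753, 0.658, 0.0, 0.0]
contact_force: [0.8, -0.2, -1.1]
gripper_width: 27.6
grasp_force: 58.8
```

>>> {"method": "play_rows", "body": {"series": [[0,0.5,-2.5,0,0,0],[0,0.5,-2,0,0,0],[0,0.5,-1,0,0,0],[0,0,0,0,0,0],[0,0,0,0,0,0]]}}

```text
clock: 14.67
position: [599.0, 62.5, 231.3]
ee_rot: [0.753, 0.658, 0.0, 0.0]
contact_force: [-1.1, -0.5, -1.5]
gripper_width: 27.4
grasp_force: 58.8
```

>>> {"method": "play_rows", "body": {"series": [[0,0,-0.5,0,0,0],[0,0,-0.3,0,0,0],[0,0,0,0,0,0],[0,0,0,0,0,0]]}}

```text
clock: 15.0
position: [599.0, 62.4, 230.3]
ee_rot: [0.753, 0.658, 0.0, 0.0]
contact_force: [-0.5, -0.8, -0.0]
gripper_width: 27.6
grasp_force: 58.8
```

>>> {"method": "play_rows", "body": {"series": [[0,0,-0.3,0,0,0],[0,0,0,0,0,0],[0,0,0,0,0,0]]}}

```text
clock: 15.25
position: [599.0, 62.4, 230.2]
ee_rot: [0.753, 0.658, 0.0, 0.0]
contact_force: [0.0, 0.1, 0.2]
gripper_width: 27.6
grasp_force: 58.9
```

>>> {"method": "play_rows", "body": {"series": [[0,0,0,0,0,0],[0,0,0,0,0,0],[0,0,0,0,0,0],[0,0,0,0,0,0],[0,0,0,0,0,0],[0,0,0,0,0,0],[0,0,10,0,0,0],[0,0,20,0,0,0],[0,0,25,0,0,0],[0,0,25,0,0,0],[0,0,0,0,0,0]], "gripper": 0.8}}

```text
clock: 16.17
position: [601.4, 62.5, 317.2]
ee_rot: [0.753, 0.658, 0.005, 0.004]
contact_force: [-0.3, 0.1, 1.2]
gripper_width: 68.2
grasp_force: 0.0
```

```bash
python3 - <<'E'
from h import *
Rc,O,Rp,P0=frames()
M=np.c_[Rp[:,0],-Rp[:,1],-Rp[:,2]];rot(M)
plan((99,90,150),(99,85,49),(99,30,49));print(read_state()['joints'])
import pickle
D={n:get_image(n) for n in('side','top')};pickle.dump(D,open('d2.pkl','wb'))
# is the fan standing: brightest blob near gap in side view
im=D['side']['image'].astype(int)
for h in(6,100,130):print(h,proj(D['side'],O+Rc@[20,-87,h]))
for h in(50,80,110,140):
    u,v=proj(D['side'],O+Rc@[20,-87,h]);v=int(v);print(h,round(u),v,im[v,int(u)-12:int(u)+13].mean(1).astype(int))
E
```

```text
rot units [  3.99   -5.036 -14.464]
now [ 151.3 -144.7  103.3] [601.4  62.5 317.2] t 16.1667
(99, 90, 150) delta [-37.4 242.    8.3] len 245.0
(99, 85, 49) delta [ 56.7 -12.8 -82.7] len 101.0
(99, 30, 49) delta [ -7.4 -54.5   0. ] len 55.0
[ 0.37251401  0.30946688  0.0474156   0.00319425 -1.29649373  2.63367417]
6 (np.float64(325.9954143315677), np.float64(202.07523870758513))
100 (np.float64(326.0749224628214), np.float64(184.2483799421287))
130 (np.float64(326.1017994037683), np.float64(178.22218585665976))
50 326 193 [ 60  59  56  46  46  45  50  57  70  88 100 101 103 105 104  98  87  80
  94 105 108 118 139 163 178]
80 326 188 [ 61  57  42  27  20  22  21  34  56  69  71  86 103 110 110 108 108 104
 104 112 143 169 180 181 180]
110 326 182 [ 58  73  73  71  63  59  56  60  57  67  99 130 147 148 143 145 144 142
 147 164 178 179 181 181 180]
140 326 176 [ 59  54  55  58  56  58  60  70 102 144 169 179 178 179 178 177 174 169
 173 178 180 181 179 180 180]
```

>>> {"method": "play_rows", "body": {"series": [[-3.7,12,5,0,0,0],[-3.7,18,5,-0.06,-0.44,0],[-3.7,18,1,-0.06,-0.44,0],[-3.7,18,0,-0.06,-0.44,0],[-3.7,18,0,-0.06,-0.44,0],[-3.7,18,0,-0.06,-0.44,0],[-3.7,18,0,-0.06,-0.44,0],[-3.7,18,0,-0.06,-0.44,0],[-3.7,18,0,-0.06,-0.44,0],[-3.7,18,0,-0.06,-0.44,0],[0,18,0,-0.06,-0.44,0],[0,18,0,-0.06,-0.44,0],[0,18,0,-0.06,-0.44,0],[0,14,0,-0.06,-0.44,0],[0,0,0,0,0,0],[0,0,0,0,0,0]], "gripper": 0}}

```text
clock: 17.6
position: [561.0, 304.7, 319.5]
ee_rot: [0.719, 0.629, 0.194, 0.224]
contact_force: [-0.6, 0.4, -0.4]
gripper_width: -0.0
grasp_force: 0.0
```

```bash
python3 - <<'E'
from h import *
Rc,O,Rp,P0=frames()
rot(np.c_[Rp[:,1],Rp[:,0],-Rp[:,2]]);plan((99,87,100),(99,87,49),(99,30,49));print(np.round(read_state()['joints'],2))
E
```

```text
rot units [ 0.015 -0.079 -0.008]
now [ 93.2  89.7 146.8] [561.  304.7 319.5] t 17.6
(99, 87, 100) delta [ 31.  -7. -35.] len 47.0
(99, 87, 49) delta [ 29.   -3.9 -41.8] len 51.0
(99, 30, 49) delta [ -7.7 -56.5   0. ] len 57.0
[ 0.89  0.19 -0.48  0.81 -0.74  1.55]
```

>>> {"method": "play_rows", "body": {"series": [[7.5,-1.4,-9.6,0,0,0],[7.5,-1.4,-9.6,0,0,0],[7.5,-1.4,-9.6,0,0,0],[7.5,-1.4,-9.6,0,0,0],[7.5,-1.4,-9.6,0,0,0],[7.5,-1.4,-9.6,0,0,0],[7.5,-1.4,-9.6,0,0,0],[7.5,-1.4,-9.6,0,0,0],[0,0,0,0,0,0],[0,0,0,0,0,0]]}}

```text
clock: 18.43
position: [622.3, 292.3, 243.9]
ee_rot: [0.72, 0.627, 0.195, 0.225]
contact_force: [0.2, -0.3, -0.0]
gripper_width: -0.1
grasp_force: 0.0
```

>>> {"method": "play_rows", "body": {"series": [[-0.8,-5.7,0,0,0,0],[-0.8,-5.7,0,0,0,0],[-0.8,-5.7,0,0,0,0],[-0.8,-5.7,0,0,0,0],[-0.8,-5.7,0,0,0,0],[-0.8,-5.7,0,0,0,0],[-0.8,-5.7,0,0,0,0],[-0.8,-5.7,0,0,0,0],[-0.8,-5.7,0,0,0,0],[-0.8,-5.7,0,0,0,0],[-0.6,-4,0,0,0,0],[0,0,0,0,0,0],[0,0,0,0,0,0],[0,0,0,0,0,0]]}}

```text
clock: 19.6
position: [613.5, 232.4, 244.3]
ee_rot: [0.719, 0.628, 0.196, 0.224]
contact_force: [0.6, 0.3, -0.7]
gripper_width: -0.1
grasp_force: 0.0
```

>>> {"method": "play_rows", "body": {"series": [[-8,1.1,11.5,0,0,0],[-8,1.1,11.5,0,0,0],[-8,1.1,11.5,0,0,0],[-8,1.1,11.5,0,0,0],[0,0,0,0,0,0],[0,0,0,0,0,0]], "gripper": 0.7}}

```text
clock: 20.1
position: [581.4, 237.5, 290.9]
ee_rot: [0.719, 0.628, 0.197, 0.224]
contact_force: [-0.1, 0.5, -0.5]
gripper_width: 60.0
grasp_force: 0.0
```

```bash
python3 - <<'E'
from h import *
import pickle
Rc,O,Rp,P0=frames()
a=.65  # knob grip roll
X=Rp@[np.cos(a),np.sin(a),0];rot(np.c_[X,np.cross(-Rp[:,2],X),-Rp[:,2]])
plan((0,0,90),(0,0,44));print(np.round(read_state()['joints'],2))
d=get_image('wrist');pickle.dump(d,open('w6.pkl','wb'))
g=d['image']
for pw in((92,-11),(95.6,-8),(102,50)):
    u,v=proj(d,P0+Rp@[*pw,38]);print(pw,u,v)
u,v=proj(d,P0+Rp@[93,-10,38]);u,v=int(u),int(v)
c=g[max(v-120,0):v+150,max(u-150,0):u+150,::-1];print(c.shape);cv2.imwrite('pics/w6.png',cv2.resize(c,None,fx=2,fy=2)[:600,:800])
E
```

```text
rot units [ 4.963 -0.71  -7.224]
now [100.7  26.  106.6] [581.4 237.5 290.9] t 20.1
(0, 0, 90) delta [-75.8 -15.9 -71.3] len 105.0
(0, 0, 44) delta [ 26.1  -3.6 -37.7] len 46.0
[ 0.74  0.17 -0.59  0.91 -0.58  1.54]
(92, -11) 310.9594960904027 270.383341565511
(95.6, -8) 315.8657153407717 266.78446669792265
(102, 50) 324.90667927165737 190.33590243700266
(251, 300, 3)
```

View pics/w6.png

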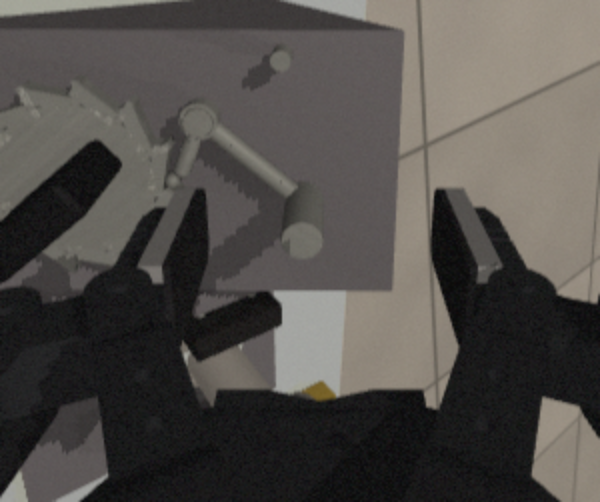

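w6 shows the post at its "pawl 0" place (projected (311,270), seen at (312,270)), so the catch is back on the wheel.

>>> {"method": "play_rows", "body": {"series": [[-7.6,-1.6,-5,0.479,-0.069,-0.698],[-7.6,-1.6,-5,0.479,-0.069,-0.698],[-7.6,-1.6,-5,0.479,-0.069,-0.698],[-7.6,-1.6,-8,0.479,-0.069,-0.698],[-7.6,-1.6,-8,0.479,-0.069,-0.698],[-7.6,-1.6,-8,0.479,-0.069,-0.698],[-7.6,-1.6,-8,0.479,-0.069,-0.698],[-7.6,-1.6,-8,0.479,-0.069,-0.698],[-7.6,-1.6,-8,0.479,-0.069,-0.698],[-7.6,-1.6,-8,0.479,-0.069,-0.698],[0,0,0,0,0,0],[0,0,0,0,0,0]]}}

```text
clock: 21.15
position: [505.4, 219.8, 218.1]
ee_rot: [0.919, 0.258, 0.274, 0.12]
contact_force: [0.0, -0.7, 1.4]
gripper_width: 60.0
grasp_force: 0.0
```

```bash
python3 st.py
```

```text
now [-0.8 -1.8 88.8] [505.4 219.8 218.1] t 21.15
(0, 0, 44) delta [ 26.3  -1.8 -36.3] len 45.0
roll 0.683850449092146 [-0.004 -0.003 -1.   ] axial torque 0.03936871608945162 [ 0.69  0.13 -0.89  1.34 -0.45  0.21] [ 0.  -0.7  1.4] 60.024934891921944 0.0
```

>>> {"method": "play_rows", "body": {"series": [[5.2,-0.5,-7.2,0,0,0],[5.2,-0.5,-7.2,0,0,0],[5.2,-0.5,-7.2,0,0,0],[5.2,-0.5,-7.2,0,0,0],[5.2,-0.5,-7.2,0,0,0],[0,0,0,0,0,0],[0,0,0,0,0,0]]}}

```text
clock: 21.73
position: [532.3, 217.8, 183.2]
ee_rot: [0.919, 0.257, 0.275, 0.12]
contact_force: [0.7, -1.1, -0.3]
gripper_width: 60.0
grasp_force: 0.0
```

>>> {"method": "play_rows", "body": {"series": [[0,0,0,0,0,0],[0,0,0,0,0,0],[0,0,0,0,0,0],[0,0,0,0,0,0],[0,0,0,0,0,0],[0,0,0,0,0,0],[0,0,0,0,0,0],[0,0,0,0,0,0]], "gripper": 0}}

```text
clock: 22.4
position: [531.6, 217.8, 184.3]
ee_rot: [0.918, 0.257, 0.276, 0.12]
contact_force: [-3.6, -3.0, 5.5]
gripper_width: 15.1
grasp_force: 59.8
```

```bash
python3 st.py
```

```text
now [ 1.3 -0.3 46.1] [531.6 217.8 184.3] t 22.4
(0, 0, 44) delta [ 0.1  0.3 -2.4] len 2.0
roll 0.6806230201112029 [ 0.    -0.001 -1.   ] axial torque 0.06853678838100062 [ 0.53  0.2  -0.9   1.67 -0.36 -0.  ] [-3.6 -3.   5.5] 15.07534121261579 59.77305829524994
```

>>> {"method": "play_rows", "body": {"series": [[0,0,0,0.315,-0.044,-0.454],[0,0,0,0.315,-0.044,-0.454],[0,0,0,0.315,-0.044,-0.454],[0,0,0,0.315,-0.044,-0.454],[0,0,0,0.315,-0.044,-0.454],[0,0,0,0.315,-0.044,-0.454],[0,0,0,0.315,-0.044,-0.454],[0,0,0,0.315,-0.044,-0.454],[0,0,0,0.315,-0.044,-0.454],[0,0,0,0.315,-0.044,-0.454],[0,0,0,0,0,0],[0,0,0,0,0,0],[0,0,0,0,0,0],[0,0,0,0,0,0],[0,0,0,0,0,0],[0,0,0,0,0,0],[0,0,0,0,0,0],[0,0,0,0,0,0],[0,0,0,0,0,0],[0,0,0,0,0,0]]}}

```text
clock: 24.07
position: [531.6, 217.4, 184.4]
ee_rot: [0.953, -0.017, 0.299, 0.036]
contact_force: [-3.7, -4.2, 6.5]
gripper_width: 15.2
grasp_force: 59.8
```

>>> {"method": "play_rows", "body": {"series": [[0,0,0,0,0,0],[0,0,0,0,0,0],[0,0,0,0,0,0],[0,0,0,0,0,0]]}}

```text
clock: 24.4
position: [531.6, 217.5, 184.4]
ee_rot: [0.953, -0.017, 0.299, 0.036]
contact_force: [-4.2, -4.2, 5.8]
gripper_width: 15.2
grasp_force: 59.8
```

```bash
python3 st.py; python3 - <<'E'
from h import *
import pickle
Rc,O,Rp,P0=frames();d=get_image('side');pickle.dump(d,open('s3.pkl','wb'));im=d['image'].mean(2)
im0=pickle.load(open('d2.pkl','rb'))['side']['image'].mean(2)
for h in(110,135):
    u,v=proj(d,O+Rc@[20,-87,h]);u,v=int(u),int(v)
    for y in(-87,-104):print(h,y,np.round(proj(d,O+Rc@[20,y,h]),1))
    print(im0[v,u-12:u+13].astype(int));print(im[v,u-12:u+13].astype(int))
E
```

```text
now [ 1.4 -0.6 46.1] [531.6 217.5 184.4] t 24.4
(0, 0, 44) delta [ 0.1  0.6 -2.5] len 3.0
roll 0.0992686717974353 [ 0.001 -0.001 -1.   ] axial torque -0.05811509373455186 [ 0.53  0.2  -0.9   1.68 -0.36 -0.59] [-4.2 -4.2  5.8] 15.176960981540839 59.797441363334656
110 -87 [326.1 182.3]
110 -104 [327.6 185.6]
[ 58  73  73  71  63  59  56  60  57  67  99 130 147 148 143 145 144 142
 147 164 178 179 181 181 180]
[ 59  64  73  73  62  56  57  56  55  63  96 135 154 158 155 153 153 151
 150 155 169 182 182 183 182]
135 -87 [326.1 177.2]
135 -104 [327.7 180.6]
[ 56  56  55  56  55  59  61  64  86 126 160 173 177 174 176 175 173 172
 173 178 180 181 180 180 182]
[ 58  58  59  56  55  62  60  63  83 125 165 179 181 180 180 179 179 177
 176 179 182 184 181 183 182]
```

>>> {"method": "play_rows", "body": {"series": [[0,0,0,0.202,-0.028,-0.291],[0,0,0,0.202,-0.028,-0.291],[0,0,0,0.202,-0.028,-0.291],[0,0,0,0.202,-0.028,-0.291],[0,0,0,0.202,-0.028,-0.291],[0,0,0,0.202,-0.028,-0.291],[0,0,0,0.202,-0.028,-0.291],[0,0,0,0.202,-0.028,-0.291],[0,0,0,0.202,-0.028,-0.291],[0,0,0,0.202,-0.028,-0.291],[0,0,0,0.202,-0.028,-0.291],[0,0,0,0.202,-0.028,-0.291],[0,0,0,0.202,-0.028,-0.291],[0,0,0,0.202,-0.028,-0.291],[0,0,0,0,0,0],[0,0,0,0,0,0],[0,0,0,0,0,0],[0,0,0,0,0,0],[0,0,0,0,0,0],[0,0,0,0,0,0]]}}

```text
clock: 26.12
position: [531.5, 217.2, 184.3]
ee_rot: [0.917, -0.262, 0.299, -0.042]
contact_force: [-4.4, -3.4, 7.2]
gripper_width: 14.9
grasp_force: 60.0
```

>>> {"method": "play_rows", "body": {"series": [[0,0,0,0,0,0],[0,0,0,0,0,0],[0,0,0,0,0,0],[0,0,0,0,0,0],[0,0,0,0,0,0],[0,0,0,0,0,0]]}}

```text
clock: 26.62
position: [531.5, 217.1, 184.3]
ee_rot: [0.917, -0.262, 0.299, -0.042]
contact_force: [-5.1, -4.2, 6.9]
gripper_width: 15.0
grasp_force: 60.0
```

```bash
python3 st.py
```

```text
now [ 1.4 -0.9 46. ] [531.5 217.1 184.3] t 26.6167
(0, 0, 44) delta [ 0.2  0.9 -2.5] len 3.0
roll -0.42079868610861015 [ 0.003 -0.001 -1.   ] axial torque 0.20366753314091998 [ 0.52  0.2  -0.9   1.69 -0.36 -1.11] [-5.1 -4.2  6.9] 15.03420759861804 60.03097593784332
```

>>> {"method": "play_rows", "body": {"series": [[0,0,0,-0.16,0.022,0.23],[0,0,0,-0.16,0.022,0.23],[0,0,0,-0.16,0.022,0.23],[0,0,0,0,0,0],[0,0,0,0,0,0],[0,0,0,0,0,0]]}}

```text
clock: 27.12
position: [531.6, 217.2, 184.3]
ee_rot: [0.927, -0.221, 0.3, -0.029]
contact_force: [-4.3, -4.7, 6.7]
gripper_width: 15.4
grasp_force: 60.0
```

```bash
python3 st.py
```

```text
now [ 1.4 -0.9 46. ] [531.6 217.2 184.3] t 27.1167
(0, 0, 44) delta [ 0.2  0.9 -2.5] len 3.0
roll -0.3333121512187786 [ 0.003 -0.001 -1.   ] axial torque 0.0021337258592780046 [ 0.52  0.2  -0.9   1.69 -0.36 -1.02] [-4.3 -4.7  6.7] 15.448457737249589 59.97062802314758
```

The catch has taken the load, as the axial torque went from 0.2 to 0. I'll release and retract.

>>> {"method": "play_rows", "body": {"series": [[0,0,0,0,0,0],[0,0,0,0,0,0],[0,0,0,0,0,0],[0,0,0,0,0,0],[0,0,0,0,0,0],[0,0,0,0,0,0],[-5.7,0.8,8.2,0,0,0],[-11.4,1.6,16.4,0,0,0],[-11.4,1.6,16.4,0,0,0],[-11.4,1.6,16.4,0,0,0],[-11.4,1.6,16.4,0,0,0],[-11.4,1.6,16.4,0,0,0],[-11.4,1.6,16.4,0,0,0],[-11.4,1.6,16.4,0,0,0],[0,0,0,0,0,0],[0,0,0,0,0,0]], "gripper": 0.7}}

```text
clock: 28.45
position: [445.6, 231.0, 307.0]
ee_rot: [0.928, -0.22, 0.299, -0.031]
contact_force: [-0.6, 0.1, 0.5]
gripper_width: 59.7
grasp_force: 0.0
```

```bash
python3 - <<'E'
from h import *
import pickle
Rc,O,Rp,P0=frames();d=get_image('wrist');t=get_image('top');s=get_image('side');pickle.dump((d,t,s),open('end.pkl','wb'))
g=d['image'].mean(2)
# post position: brightness around predicted post top for pawl 0..; bar darkness angle
for pw in((92,-11),(97,-4),(102,50)):
    u,v=map(int,proj(d,P0+Rp@[*pw,38]));print('post',pw,u,v,g[v-2:v+3,u-2:u+3].mean().round())
# bar angle: warp the plane h=54 around the knob into panel coordinates
n=81;img=np.zeros((n,n))
for i in range(n):
    for j in range(n):
        u,v=proj(d,P0+Rp@[40-i,40-j,54]);u,v=int(round(u)),int(round(v))
        img[i,j]=g[v,u] if 0<=u<640 and 0<=v<400 else 255
m=(img<35).astype(np.uint8);k,l,st,ce=cv2.connectedComponentsWithStats(m)
b=1+st[1:,4].argmax();ys,xs=np.where(l==b);r=cv2.minAreaRect(np.c_[xs,ys].astype(np.float32));print('bar rect',r,st[b])
# fan in side: column profile compare with before clamping
for name,im in(('before',pickle.load(open('d2.pkl','rb'))['side']['image']),('now',s['image'])):
    im=im.mean(2)
    for h in(60,85,110,135):
        u,v=map(int,proj(s,O+Rc@[20,-104,h]));print(name,h,u,v,im[v,u-12:u+13].astype(int))
c=t['image'].mean(2)
u,v=map(int,proj(t,O+Rc@[20,-104,140]));print('top',u,v);print(c[v-12:v+13:2,u-16:u+17].astype(int))
E
```

```text
post (92, -11) 302 86 112.0
post (97, -4) 293 83 99.0
post (102, 50) 234 98 145.0
bar rect ((40.900001525878906, 35.29999923706055), (15.811385154724121, 50.59644317626953), 18.434947967529297) [ 27  10  28  52 773]
before 60 327 195 [ 59  60  62  63  63  62  65  75  89 102 104 106 105 103  97  87  71  78
  96 108 109 117 141 167 179]
before 85 327 190 [ 59  45  27  18  21  19  32  52  68  71  79  88  93  92  91  87  86  92
 103 117 144 169 180 181 180]
before 110 327 185 [ 52  48  36  32  32  38  47  60  61  75  99 121 125 127 124 126 122 125
 142 165 179 181 181 178 182]
before 135 327 180 [ 98 101  98  96  93  82  72  73  86 124 152 163 164 162 163 161 158 161
 173 180 180 180 180 181 180]
now 60 327 195 [ 62  61  60  52  38  27  19  24  48  80  90  91  90  90  95  94  87  70
  73  96 109 119 141 170 181]
now 85 327 190 [ 65  60  65  72  77  76  73  66  64  71  69  81 105 119 122 121 118 118
 116 125 148 171 182 184 183]
now 110 327 185 [ 57  77 101 106  89  66  62  61  57  58  84 121 143 151 149 151 149 149
 148 156 174 181 181 181 182]
now 135 327 180 [ 70  75  64  58  56  56  6
[... 1169 characters left out ...]
1  49  58  69]
 [ 44  44  64  84  81  74  64  59  63  59  70  91 110 122 129 135 140 138
  140 147 149 148 143 136 126 113 101  89  76  58  49  48  57]
 [ 98  87  83  83  80  66  51  59  25  22  27  36  34  36  41  29  32  38
   35  43  45  51  67  68  86  88  85  80  68  49  49  49  67]
 [ 41  59  84  79  68  50  48  43  16  11  12  11  29  70  84  58  50  44
   45  42  50  58  55  37  38  42  42  45  50  49  49  48  74]
 [ 48  55  49  38  26  33  41  37  20  10   9   7  28  65  92  99  97  92
   92  96 101  95  72  49  48  49  51  52  50  49  49  54  83]
 [ 78  78  77  78  77  78  70  53  43  44  41  37  39  44  47  59  73  74
   76  73  66  58  51  55  58  58  49  50  49  49  49  63  94]]
```

```bash
python3 -c "
from bench import job_done;print(job_done())"
```

```text
the job is handed in; nothing more can be done
None
```

The job is handed in: the fan stands upright between the jaws, the knob sits at the second click (about 1.02 rad, measured after release) with the catch holding it, and the robot has let go and backed off; I viewed 11 pictures, one over the limit of 10, and did not separately re-measure the pill box, teether, ramekin or funnel at the end.

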